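Seal the cracker canisters

ROBOT

A 6-joint arm with a two-finger parallel gripper is mounted at the origin on the work surface. World frame = base frame: x ahead of the robot, y to its left, z up, the work surface at z = 0. Lengths are in m, angles in rad, forces in N, time in s.
With the tool pointing down it reaches from about 0.425 to 0.95 m from the base axis. Payload 3.5 kg.
Tool frame: the origin (TCP) lies between the finger pads; the fingertips stand 19 mm ahead of it and the grasp point (between the pads) is the TCP (ctrl.nose_length is the distance from the TCP to the fingertips, in m); z points along the fingers, y is the line along which they close (so a half turn about z gives the same grasp; the last joint's range is limited). The gripper opens to 85 mm and grips with 20 to 120 N. Pads are 22 mm wide; open, the fingers measure 114 mm over their backs; the gripper's body (76 mm by 85 mm) begins 54 mm behind the grasp point. The pads swing forward as they close: fully open they stand 13 mm farther back than shut.
Start: joints at [-1.449, 0.286, 1.577, -0, 1.279, -0.15], TCP at [0.181, -0.65, 0.25] pointing down, gripper open.
Joint ranges: [-2.77, 2.77], [-0.9, 2.22], [0.21, 2.48], [-1.53, 4.67], [0.24, 2.81], [-2.84, 2.84]. Speed limits (rad/s): [2.79, 2.79, 3.14, 3.14, 3.14, 3.14].

INTERFACE

Orientations are given as a unit quaternion [x, y, z, w].
In Python, from plant import ctrl gives the robot as it stands.
- The arm moves only by the tool apply_moves, never from a script. Its argument "series" is a list of rows, each a list of 6 numbers: the shift along the world's x, y, z scaled (see below), then the turn, a rotation vector about the world's x, y, z scaled (see below). A call has 1 to 20 rows; each row is the pose to reach, as a shift and turn from the pose commanded when the call began; what a row does not reach only later rows make up. The controller multiplies each number of a shift by 0.8 m and each number of a turn by 45 degrees. A row lasts 1/8 s, in which the tool goes at most 62.5 mm and 10.7 degrees, less where a joint would pass 70% of its speed; a pose out of reach is approached as far as the arm can. A call with a number of a shift or a turn outside -1 to 1 is refused whole. A call with a gripper value outside its range is refused whole. "jaw" is the opening, from 0 (shut) to 1 (fully open), set as the call begins (left out, the last holds). The fingers move at their own pace and stop on an object; "squeeze" is the grip in N (left out, the last holds). Time passes only in rows, so rows that repeat a pose let the fingers close. It gives the time, the measured TCP pose, the force, the opening and the grip force at its end, in the units of the state.
- ctrl.get_state(): the state, without advancing time (a new reading comes with each control period).
- ctrl.read_camera(name): name is "side" or "top"; returns the picture (420x560x3 uint8, red, green, blue); there is no depth.
- ctrl.get_calibration(name): a dict with "fx", "fy", "cx", "cy" (pixels), "dist_coeffs" ([k1, k2, p1, p2, k3] as OpenCV has them; the pictures are not rectified), "xyz" and "orientation" of the camera in the world. Camera axes: x right, y up, looking along -z (the intrinsics and any distortion apply to the point x, -y, -z); pixel columns grow to the right and rows downward; lengths in m; the calibration is good to about 2 mm. A picture is of the moment at which its call begins. get_calibration takes no time and is no camera call.
- ctrl.sign_off(): hands the job in; it is judged then, once.
Trained networks look in the newest picture that a camera, given by its name, has taken for a name from the list of things; names that differ only in an ending like _2 or _b are one class to them, and where a whole thing is asked for, a point or a joint stands for the part that bears it (a point fixed in the world has none). Each returns a list of dicts, best first, with "p" (0 to 1); they miss things now and then, are a little off and sometimes report something else, mostly with a low value. They report only what shows in the picture. A call takes as long as a camera call.
- ctrl.boxes_of(thing, camera): "xy" ([column, row] as shares, 0 to 1, of the picture: columns of its width, rows of its height, amid what is visible of it).
- ctrl.silhouettes(thing, camera): "pixels" (420x560 bool, what is visible of it) and "xy" ([column, row] as shares, 0 to 1, of the picture: columns of its width, rows of its height, amid what is visible of it).
The state is a dict: "time": time; "qpos": joint angles; "dq": joint speeds; "joint_efforts": joint torques, N m; "eef_pos": TCP position; "tcp_rot": TCP orientation; "contact_force": force on the tool from outside, world axes, zero at the start; "wrist_torque": the same for the moment, N m; "opening": opening from 0.0 (shut) to 1.0 (fully open); "finger_force": force on a finger pad.
Only numpy, scipy, OpenCV 4.12 (cv2) and the standard library are available. Lean on these libraries where they do the work, as an engineer would, in place of code of your own. Each camera call takes 0.05 s, during which the arm holds its last target. There are 200 camera calls.

TASK

Three of the four canisters in the blue tray are still open, with the round button in the lid standing up. Seal them in order from the tallest to the shortest by gently pressing each button fully down with the fingertips, without lifting, tipping or pushing the canisters about. Leave the fourth canister, whose button is already down, and the can and jar beside the tray alone.

Things in the scene. Friction and masses are not known exactly. Their poses are not given: they have to be found in the camera images.
- tray: shallow blue bakery tray, open on top, fixed to the table, 340 x 400 mm, rim 45 mm high, floor 6 mm thick; origin at the centre of its underside; the four canisters stand in it their centres 140 to 200 mm apart along its sides
- canister_tall: the tall one of the three open canisters: loose square clear-plastic canister of crackers, 84 mm wide, white lid 88 mm square whose top face is 150 mm above the canister's underside, 0.3 to 0.9 kg; origin at the centre of its underside, z up
- tall_top (a point): centre of the top face of the tall canister's lid button, a white upright disc 40 mm across in the middle of the lid, with a dark rubber band round its foot that shows only while it is raised; it moves with the button; z up. The cap is soft: on top of the slide's travel it yields 1 mm per 3 N, up to 8 mm, and springs back when let go
- button_tall (a joint): how far that button's slide has been pushed down, m: 0 = raised, its top face 20 mm above the lid's; 0.012 = fully down, its top face 8 mm above the lid's, where the slide stops. It starts at 0 to 0.002, slides straight down against a steady friction of about 3 N (no spring) and stays where it is left
- canister_medium: the medium one of the three open canisters: loose square clear-plastic canister of crackers, 84 mm wide, white lid 88 mm square whose top face is 115 mm above the canister's underside, 0.3 to 0.9 kg; origin at the centre of its underside, z up
- medium_top (a point): centre of the top face of the medium canister's lid button, a white upright disc 40 mm across in the middle of the lid, with a dark rubber band round its foot that shows only while it is raised; it moves with the button; z up. The cap is soft: on top of the slide's travel it yields 1 mm per 3 N, up to 8 mm, and springs back when let go
- button_medium (a joint): how far that button's slide has been pushed down, m: 0 = raised, its top face 20 mm above the lid's; 0.012 = fully down, its top face 8 mm above the lid's, where the slide stops. It starts at 0 to 0.002, slides straight down against a steady friction of about 3 N (no spring) and stays where it is left
- canister_short: the short one of the three open canisters: loose square clear-plastic canister of crackers, 84 mm wide, white lid 88 mm square whose top face is 80 mm above the canister's underside, 0.3 to 0.9 kg; origin at the centre of its underside, z up
- short_top (a point): centre of the top face of the short canister's lid button, a white upright disc 40 mm across in the middle of the lid, with a dark rubber band round its foot that shows only while it is raised; it moves with the button; z up. The cap is soft: on top of the slide's travel it yields 1 mm per 3 N, up to 8 mm, and springs back when let go
- button_short (a joint): how far that button's slide has been pushed down, m: 0 = raised, its top face 20 mm above the lid's; 0.012 = fully down, its top face 8 mm above the lid's, where the slide stops. It starts at 0 to 0.002, slides straight down against a steady friction of about 3 N (no spring) and stays where it is left
- canister_sealed: the fourth canister, same make, 84 mm wide, lid top 100 mm above its underside, its button already fully down (8 mm above the lid): leave alone; origin at the centre of its underside
- food_can: bystander: food can 66 mm across, 110 mm high, on the table left of the tray; origin at the centre of its underside
- jar: bystander: jar 68 mm across, 120 mm high, on the table right of the tray; origin at the centre of its underside

How it is judged:
On the way, in this order (a step that is already met when the one before it is completed fails the run):
1. the tall canister's button is pushed down (at least 8 of its 12 mm) (value of joint button_tall above 0.008 m), for 0.1 s.
2. the medium canister's button is pushed down (at least 8 of its 12 mm) (value of joint button_medium above 0.008 m), for 0.1 s.
3. the short canister's button is pushed down (at least 8 of its 12 mm) (value of joint button_short above 0.008 m), for 0.1 s.
At the end, for the whole second after the job is handed in: All three buttons are down by at least 8 mm of their 12 mm, and all four canisters stand upright (within 0.1 rad) and still on the tray floor, within 25 mm of where they started (value of joint each of button_tall, button_medium, button_short above 0.008 m and angle between each of canister_tall, canister_medium, canister_short, canister_sealed's own z axis and vertical below 0.1 rad and height (world z) of each of canister_tall, canister_medium, canister_short, canister_sealed below 0.012 m and linear speed of each of canister_tall, canister_medium, canister_short, canister_sealed below 0.02 m/s and distance of each of canister_tall, canister_medium, canister_short, canister_sealed from where it was at the start of the episode below 0.025 m); the robot touches nothing.
It fails at once if a button goes down (4 mm) before that of the next taller open canister is down ((value of joint button_medium above 0.004 m and not (value of joint button_tall above 0.008 m)) or (value of joint button_short above 0.004 m and not (value of joint button_medium above 0.008 m))).
It fails at once if a canister is lifted (10 mm off the tray floor), dragged 25 mm or tipped 0.2 rad (height (world z) of any of canister_tall, canister_medium, canister_short, canister_sealed above 0.016 m or distance of any of canister_tall, canister_medium, canister_short, canister_sealed from where it was at the start of the episode above 0.025 m or angle between any of canister_tall, canister_medium, canister_short, canister_sealed's own z axis and vertical above 0.2 rad).
It fails at once if a canister is pressed harder than 30 N (contact force between any of the fingers, the arm and canister_tall above 30 N or contact force between any of the fingers, the arm and canister_medium above 30 N or contact force between any of the fingers, the arm and canister_short above 30 N).
It fails at once if the sealed canister is pressed or pushed (3 N) (contact force between any of the fingers, the arm and canister_sealed above 3 N).
It fails at once if the can or the jar is moved 15 mm (distance of any of food_can, jar from where it was at the start of the episode above 0.015 m).
It also fails if it takes over 48 s, if anything falls off the work surface, if the arm or the gripper's body presses on something with over 40 N, if the wrist force passes 120 N, or if a joint passes its speed limit or range.

## Working session

There is one attempt and no reset: what is moved stays moved. The work goes in short steps, Python scripts to look and compute and a tool call to move; the robot and the scene stay as the last step left them, time stands still between calls to the robot, and variables do not carry over. Pictures are saved under pics/ and viewed, at most 10 in all, crops included, and the job is handed in when it is done.

Besides the shell and the picture viewer there is one more tool, called as name(argument=value, ...) on one line, values as JSON. apply_moves: Moves the arm, as the interface text tells. Shifts and turns lie within -1 to 1; 1 stands for 0.8 m of shift or 45 degrees of turn. Its arguments: {"type":"object","properties":{"series":{"type":"array"},"jaw":{"type":"number"},"squeeze":{"type":"number"}},"required":["series"]}

```bash
mkdir -p pics; cat > h.py <<'E'
import numpy as np, cv2
from scipy.spatial.transform import Rotation as R
from plant import ctrl
def ray(cam,px):
    c=ctrl.get_calibration(cam);K=np.array([[c['fx'],0,c['cx']],[0,c['fy'],c['cy']],[0,0,1.]])
    u=cv2.undistortPoints(np.array([[px]],float),K,np.array(c['dist_coeffs'],float))[0,0]
    return np.array(c['xyz']),R.from_quat(c['orientation']).apply([u[0],-u[1],-1])
def atz(cam,px,z):
    o,d=ray(cam,px);return o+d*(z-o[2])/d[2]
def tri(pa,pb):
    o1,d1=ray('top',pa);o2,d2=ray('side',pb)
    s=np.linalg.lstsq(np.c_[d1,-d2],o2-o1,rcond=None)[0]
    a,b=o1+d1*s[0],o2+d2*s[1];return (a+b)/2,np.linalg.norm(a-b)
E
python3 - <<'E'
from h import *
for c in('top','side'):
    cv2.imwrite(f'pics/{c}1.png',ctrl.read_camera(c)[:,:,::-1])
    k=ctrl.get_calibration(c);print(c,k['xyz'],k['orientation'],k['fx'])
    for t in ['tall_top','medium_top','short_top','canister_sealed','food_can','jar']:
        print(t,[(np.round(np.array(b['xy'])*[560,420],1).tolist(),round(b['p'],2)) for b in ctrl.boxes_of(t,c)[:3]])
print(ctrl.get_state())
E
```

```text
top [ 0.41598584 -0.02789464  1.70667197] [-0.03416262  0.02972211  0.70878018 -0.70397455] 526.5072593766379
tall_top [([223.2, 235.1], 0.58)]
medium_top [([216.7, 183.1], 0.66), ([407.7, 220.1], 0.44)]
short_top [([279.3, 177.7], 0.41)]
canister_sealed [([285.0, 229.0], 0.9), ([222.1, 235.9], 0.18)]
food_can [([144.1, 244.6], 0.57)]
jar [([408.0, 220.3], 0.84)]
side [0.54579361 0.7827657  1.01017043] [-0.00540833  0.35848149  0.93336794 -0.01691341] 424.884478274784
tall_top [([317.0, 244.3], 0.46)]
medium_top [([254.4, 264.1], 0.55)]
short_top [([247.2, 210.6], 0.58)]
canister_sealed [([306.1, 218.7], 0.62), ([318.3, 246.5], 0.39)]
food_can [([324.3, 362.0], 0.89), ([253.0, 263.1], 0.58)]
jar [([297.2, 135.6], 0.77)]
{'time': 0.7, 'qpos': array([-1.44898877e+00,  2.86256183e-01,  1.57667066e+00, -7.19209410e-06,
        1.27862137e+00, -1.50011486e-01]), 'dq': array([-0.00082847,  0.0003916 , -0.00033695, -0.00078132,  0.00066858,
       -0.0004381 ]), 'joint_efforts': array([-3.06901311e-04, -4.05824661e+01, -2.92858940e+01, -1.46734151e-04,
        4.74683929e-04, -1.71026734e-06]), 'eef_pos': array([ 0.18124538, -0.65020396,  0.25037002]), 'tcp_rot': array([ 9.90778368e-01,  1.35492527e-01, -3.75669125e-06,  2.21713551e-05]), 'contact_force': array([ 0.95819721,  0.16176   , -0.6508099 ]), 'wrist_torque': array([ 0.04876721,  0.02574026, -0.0438154 ]), 'finger_force': 0.0, 'opening': 0.9972449925334452}
```

View pics/top1.png

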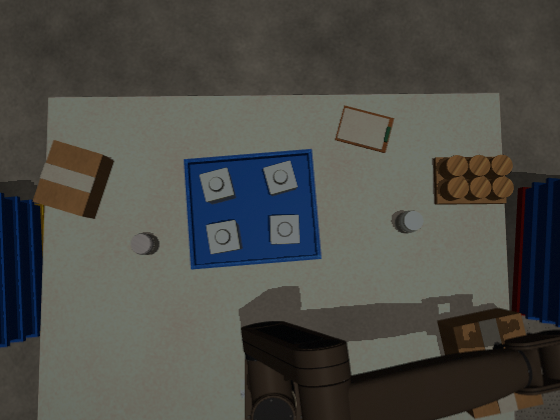

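View pics/side1.png

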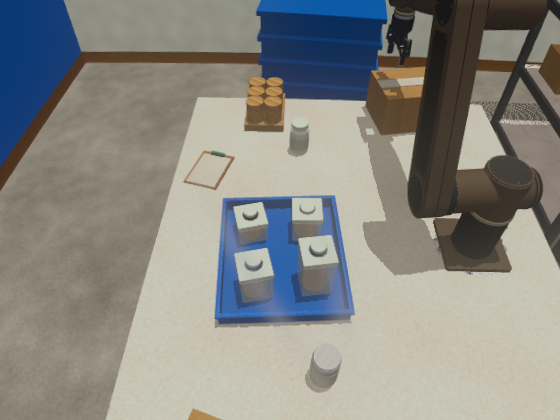

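```bash
python3 - <<'E'
from h import *
print(ctrl.nose_length)
T={'tall_top':(222.5,236.5,.176),'medium_top':(216,184,.141),'short_top':(280,177,.106)}
S={'tall_top':(318,246),'medium_top':(254,262),'short_top':(250,212)}
for t in T:
    print(t,atz('top',T[t][:2],T[t][2]).round(4),atz('side',S[t],T[t][2]).round(4))
a=cv2.imread('pics/top1.png')[150:270,170:330];b=cv2.imread('pics/side1.png')[190:310,210:370]
cv2.imwrite('pics/z.png',cv2.resize(np.vstack([a,b]),None,fx=2.5*2-2.5,fy=2.5,interpolation=cv2.INTER_CUBIC))
cv2.imwrite('pics/z.png',cv2.resize(np.hstack([a,b]),None,fx=2.5,fy=4,interpolation=cv2.INTER_CUBIC))
E
```

```text
0.019
tall_top [0.4714 0.1464 0.176 ] [0.4726 0.1511 0.176 ]
medium_top [0.6302 0.1704 0.141 ] [0.6291 0.18   0.141 ]
short_top [ 0.6552 -0.0216  0.106 ] [ 0.6569 -0.0156  0.106 ]
```

View pics/z.png

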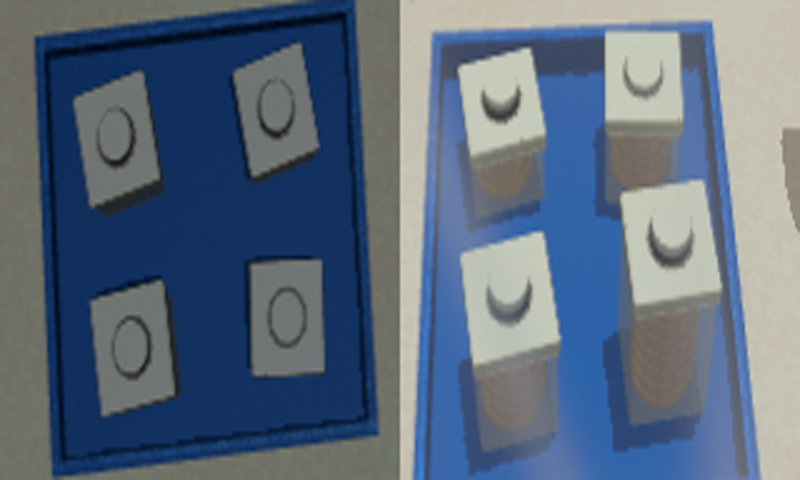

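The two views agree. The tall canister is near (0.471, 0.148), the medium near (0.630, 0.174) and the short near (0.655, -0.019). The sealed canister is near-right in the tray, at pixel (285, 229) in the top view. I'll close the jaw and go round the base.

apply_moves(series=[[0.46,0.44,0,0,0,0],[0.46,0.44,0,0,0,0],[0.46,0.44,0,0,0,0],[0.46,0.44,0,0,0,0],[0.46,0.44,0,0,0,0],[0.46,0.44,0,0,0,0],[0.46,0.44,0,0,0,0],[0.46,0.44,0,0,0,0],[0.46,0.44,0,0,0,0],[0.362,0.997,0,0,0,0],[0.362,0.997,0,0,0,0],[0.362,0.997,0,0,0,0],[0.362,0.997,0,0,0,0],[0.362,0.997,0,0,0,0],[0.362,0.997,0,0,0,0],[0.362,0.997,0,0,0,0],[0.362,0.997,0,0,0,0],[0.362,0.997,0,0,0,0],[0.362,0.997,0,0,0,0]], jaw=0)

```text
time: 3.08
eef_pos: [0.4713, 0.1459, 0.2503]
tcp_rot: [0.991, 0.135, 0.0, 0.0]
contact_force: [-0.7, 0.5, 0.2]
opening: -0.002
finger_force: 0.0
```

apply_moves(series=[[0,0.002,-0.03,0,0,0],[0,0.002,-0.055,0,0,0],[0,0.002,-0.055,0,0,0],[0,0.002,-0.055,0,0,0]])

```text
time: 3.58
eef_pos: [0.4716, 0.1481, 0.2071]
tcp_rot: [0.991, 0.135, 0.001, 0.0]
contact_force: [-0.4, -0.1, 0.3]
opening: 0.004
finger_force: 0.0
```

```bash
python3 - <<'E'
from h import *
a=ctrl.read_camera('side')[180:310,210:370,::-1]
cv2.imwrite('pics/s2.png',cv2.resize(a,None,fx=4,fy=4,interpolation=cv2.INTER_CUBIC))
print(ctrl.get_state()['eef_pos'],ctrl.get_state()['contact_force'])
E
```

```text
[0.47175932 0.1483234  0.20749753] [ 0.34838926 -0.19558161 -0.40369708]
```

View pics/s2.png

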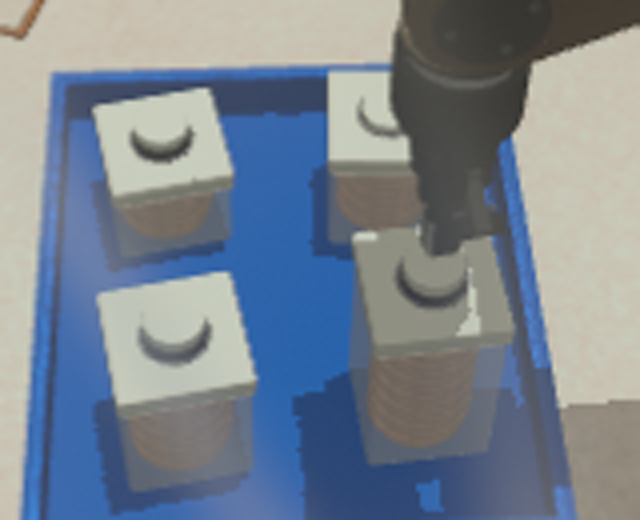

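The fingers hang over the tall button at crop (443, 250), about 4 mm too far toward -x of its centre at (434, 265). I'll correct that and press slowly.

apply_moves(series=[[0.005,0,0,0,0,0],[0.005,0,-0.005,0,0,0],[0.005,0,-0.01,0,0,0],[0.005,0,-0.0125,0,0,0],[0.005,0,-0.015,0,0,0],[0.005,0,-0.0175,0,0,0],[0.005,0,-0.02,0,0,0],[0.005,0,-0.0225,0,0,0],[0.005,0,-0.025,0,0,0],[0.005,0,-0.025,0,0,0],[0.005,0,-0.025,0,0,0]])

```text
time: 5.0
eef_pos: [0.4748, 0.149, 0.1863]
tcp_rot: [0.991, 0.135, -0.0, -0.0]
contact_force: [-1.3, -0.2, 2.1]
opening: -0.004
finger_force: 1.1
```

apply_moves(series=[[0,0,-0.0025,0,0,0],[0,0,-0.005,0,0,0],[0,0,-0.0062,0,0,0],[0,0,-0.0062,0,0,0]])

```text
time: 5.5
eef_pos: [0.4749, 0.149, 0.1816]
tcp_rot: [0.991, 0.135, -0.0, -0.0]
contact_force: [-1.9, 0.2, 4.4]
opening: 0.001
finger_force: 2.1
```

apply_moves(series=[[0,0,-0.0012,0,0,0],[0,0,-0.0025,0,0,0],[0,0,-0.0025,0,0,0]])

```text
time: 5.88
eef_pos: [0.4751, 0.1491, 0.1804]
tcp_rot: [0.991, 0.135, 0.0, 0.0]
contact_force: [-3.7, -0.5, 8.7]
opening: 0.001
finger_force: 3.9
```

apply_moves(series=[[0,0,0.03,0,0,0],[0,0,0.06,0,0,0],[0.195,0.031,0.06,0,0,0],[0.195,0.031,0.06,0,0,0],[0.195,0.031,0.06,0,0,0],[0.195,0.031,0.03,0,0,0],[0.195,0.031,0,0,0,0],[0.195,0.031,-0.007,0,0,0],[0.195,0.031,-0.007,0,0,0],[0.195,0.031,-0.007,0,0,0]])

```text
time: 7.12
eef_pos: [0.6316, 0.1739, 0.1752]
tcp_rot: [0.991, 0.135, 0.001, 0.0]
contact_force: [0.5, -0.1, -0.4]
opening: 0.003
finger_force: 0.0
```

```bash
python3 - <<'E'
from h import *
a=ctrl.read_camera('side')[180:310,210:370,::-1]
cv2.imwrite('pics/s3.png',cv2.resize(a,None,fx=4,fy=4,interpolation=cv2.INTER_CUBIC))
print(ctrl.get_state()['eef_pos'],ctrl.get_state()['contact_force'])
E
```

```text
[0.63160761 0.17387236 0.17531262] [-0.54446823  0.78311296  0.44010001]
```

View pics/s3.png

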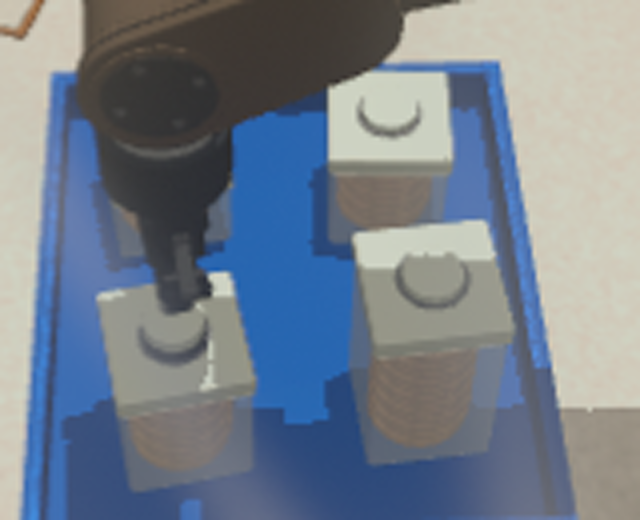

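The tall button is down with no dark band showing, and its canister hasn't moved. The fingers are over the medium button, with the tip at (185, 300) and the button at (174, 330), so I'll shift about 4 mm toward +x and press.

apply_moves(series=[[0.005,0,-0.005,0,0,0],[0.005,0,-0.012,0,0,0],[0.005,0,-0.016,0,0,0],[0.005,0,-0.019,0,0,0],[0.005,0,-0.022,0,0,0],[0.005,0,-0.025,0,0,0],[0.005,0,-0.028,0,0,0],[0.005,0,-0.031,0,0,0],[0.005,0,-0.034,0,0,0],[0.005,0,-0.036,0,0,0],[0.005,0,-0.036,0,0,0],[0.005,0,-0.036,0,0,0]])

```text
time: 8.68
eef_pos: [0.6349, 0.1738, 0.1459]
tcp_rot: [0.991, 0.136, -0.0, 0.0]
contact_force: [-4.3, -0.4, 6.7]
opening: 0.002
finger_force: 3.2
```

apply_moves(series=[[0,0,-0.0012,0,0,0],[0,0,-0.0012,0,0,0],[0,0,0.03,0,0,0],[0,0,0.06,0,0,0],[0.03,-0.24,0.06,0,0,0],[0.03,-0.24,0.06,0,0,0],[0.03,-0.24,0.06,0,0,0],[0.03,-0.24,0.06,0,0,0],[0.03,-0.24,0.03,0,0,0],[0.03,-0.24,0,0,0,0],[0.03,-0.24,-0.007,0,0,0],[0.03,-0.24,-0.007,0,0,0],[0.03,-0.24,-0.007,0,0,0]])

```text
time: 10.3
eef_pos: [0.6597, -0.0179, 0.1407]
tcp_rot: [0.991, 0.136, 0.001, 0.0]
contact_force: [-0.9, -0.4, 0.7]
opening: 0.003
finger_force: 0.0
```

```bash
python3 - <<'E'
from h import *
a=ctrl.read_camera('side')[180:310,210:370,::-1]
cv2.imwrite('pics/s4.png',cv2.resize(a,None,fx=4,fy=4,interpolation=cv2.INTER_CUBIC))
print(ctrl.get_state()['eef_pos'],ctrl.get_state()['contact_force'])
E
```

```text
[ 0.65971403 -0.01802127  0.14084292] [0.43103767 0.42178802 0.39323965]
```

View pics/s4.png

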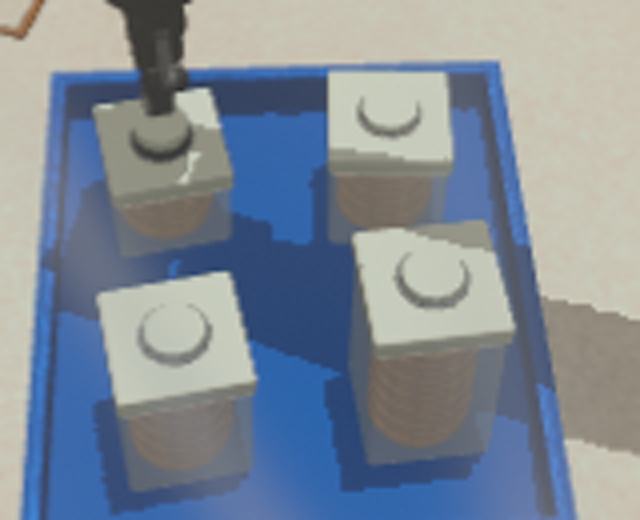

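The tall and medium buttons are both down and their canisters are in place. The tip at (160, 108) is lined up with the short button at (162, 133), so I'll press it.

apply_moves(series=[[0,0,-0.005,0,0,0],[0,0,-0.012,0,0,0],[0,0,-0.016,0,0,0],[0,0,-0.019,0,0,0],[0,0,-0.022,0,0,0],[0,0,-0.025,0,0,0],[0,0,-0.028,0,0,0],[0,0,-0.031,0,0,0],[0,0,-0.034,0,0,0],[0,0,-0.037,0,0,0],[0,0,-0.037,0,0,0],[0,0,-0.037,0,0,0]])

```text
time: 11.85
eef_pos: [0.6588, -0.0182, 0.1107]
tcp_rot: [0.991, 0.136, -0.0, -0.0]
contact_force: [-4.5, 0.3, 6.9]
opening: 0.001
finger_force: 3.5
```

apply_moves(series=[[0,0,-0.0012,0,0,0],[0,0,-0.0012,0,0,0],[0,0,0.03,0,0,0],[0,0,0.08,0,0,0],[0,0,0.15,0,0,0],[0,0,0.2,0,0,0],[0,-0.2,0.2,0,0,0],[0,-0.2,0.2,0,0,0],[0,-0.2,0.2,0,0,0],[0,-0.2,0.2,0,0,0],[0,-0.2,0.2,0,0,0]])

```text
time: 13.22
eef_pos: [0.659, -0.1777, 0.2691]
tcp_rot: [0.991, 0.135, 0.0, -0.0]
contact_force: [-0.0, 1.0, -0.1]
opening: 0.0
finger_force: 0.0
```

```bash
python3 - <<'E'
from h import *
a=ctrl.read_camera('side')[180:310,210:370,::-1]
cv2.imwrite('pics/s5.png',cv2.resize(a,None,fx=4,fy=4,interpolation=cv2.INTER_CUBIC))
E
```

```text
(no output)
```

View pics/s5.png

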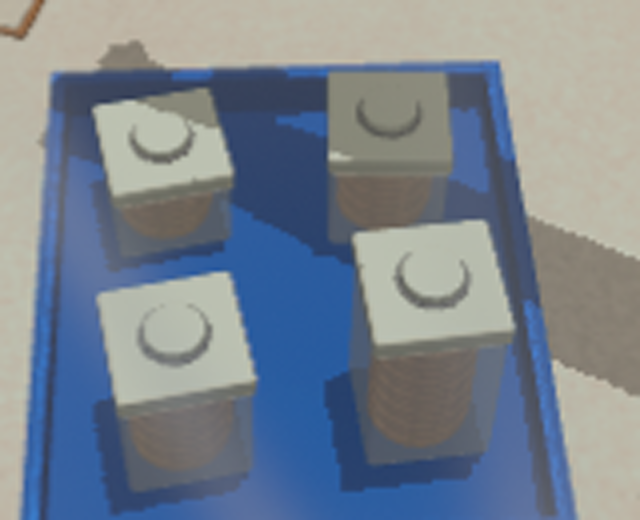

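All four buttons are down, at (162, 135), (389, 113), (174, 330) and (432, 277), with no dark bands and no canister moved.

```bash
python3 -c "
from plant import ctrl
print(ctrl.sign_off())"
```

```text
the job is handed in; nothing more can be done
None
```

I pressed the tall, medium and short buttons fully down in that order and handed the job in at about 13 s; the final picture shows no canister moved and the arm clear, but sign-off returned no verdict.

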